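# Spin the banding wheel and brake it on its mark

## Task

Flick the rim of the turntable with a fingertip, either way round, so that it runs on untouched for at least two seconds at no less than one turn in eight seconds, the bowl riding on it. Then brake the turning disc with a fingertip on its top or edge so that the red mark stops at the brass pointer, and take the hand away with the disc standing still. Touch the disc with the fingers only and never harder than 40 N, lift nothing, do not touch the bowl or shift it on the disc, and leave the vase, clay pot and cup where they stand.

Things in the scene. Friction and masses are not known exactly. Their poses are not given: they have to be found in the camera images.
- stand: Fixed dark steel foot of a banding wheel (turntable). Origin on the counter under the disc's vertical axis. A brass arm 14 mm wide runs from the foot along its own +x (yaw varies), rises 160 to 172 mm from the axis and carries the pointer, which looks inward at the rim; the brass is 73 mm high. A steel flywheel, 200 mm across, turns with the disc under it.
- pointer_tip (a point): Tip of the fixed brass pointer (10 mm wide), 140 mm from the disc's axis, 72 mm above the counter, 10 mm outside the disc's rim.
- disc: Grey disc, 260 mm across, 14 mm thick, top 72 mm above the counter. Origin on its axis, at its underside; own +x points to the red mark. Turns freely both ways, inertia 0.025 kg m2; from 1.5 rad/s it runs down in 17 s, 1.7 turns. Sprung: sinks level 1 mm per 1.5 N, at most 12 mm. A tip pressed 3 to 5 mm down drives it by friction, or stops it in 0.1 s. Free to touch 60 to 130 mm from the axis.
- mark (a point): Outer end of the red mark, on the disc's rim at its top (130 mm from the axis, 72 mm above the counter). The mark is a radial red bar 26 mm wide, 45 mm long, the only red on the disc; seven short black ticks stand at the other 45 degree steps. With the mark exactly at the pointer this point is 10 mm from the pointer's tip.
- bowl: White porcelain bowl with a blue band, 92 mm across the rim, 50 mm high, foot 44 mm across, standing loose on the middle of the disc (origin under its foot, 72 mm above the counter). Its rim is 122 mm above the counter. It stays put by friction and must not be touched.
- vase: Blue vase, 80 mm across, 140 mm high, loose on the counter beside the turntable; origin under its foot. Bystander.
- claypot: Brown clay pot, 90 mm across, 80 mm high, loose on the counter beside the turntable; origin under its foot. Bystander.
- cup: Green cup, 64 mm across, 55 mm high, loose on the counter beside the turntable; origin under its foot. Bystander.
Mind the look-alikes: they are no part of the job. Of the things shaped like the bowl, the white one is meant.

How it is judged:
By the outcome, as a careful person would: the job done as asked, in the order asked, and still so for the second after the job is handed in, with the robot touching nothing.
It also fails if it takes over 72 s, if anything falls off the work surface, if the arm or the gripper's body presses on something with over 40 N, if the wrist force passes 120 N, or if a joint passes its speed limit or range.

## Robot

A 7-joint arm with a two-finger parallel gripper is mounted at the origin on the work surface. World frame = base frame: x ahead of the robot, y to its left, z up, the work surface at z = 0. Lengths are in m, angles in degrees, forces in N, time in s.
With the tool pointing down it reaches from about 0.425 to 0.875 m from the base axis. Payload 4.7 kg.
Tool frame: the origin (TCP) lies at the very end of the fingers, on their centre line; the grasp point (between the pads) lies 19 mm behind it; z points along the fingers, y is the direction in which the jaws open and shut (so a half turn about z gives the same grasp; the last joint's range is limited). The gripper opens to 87 mm and grips with 3 to 60 N. Pads are 19 mm wide; open, the fingers measure 117 mm over their backs; the gripper's body (75 mm by 190 mm) begins 51 mm behind the grasp point.
Start: joints at [71.969, 18.392, -4.016, 83.108, 1.295, 78.541, -3.26], TCP at [0.21, -0.615, 0.223] pointing down, gripper open.
Joint ranges: [-163.93, 163.93], [-17.29, 119.83], [-79.2, 71.16], [3.27, 140.29], [-89.18, 269.18], [5.43, 117.66], [-154.24, 154.24]. Speed limits (degrees/s): [147.25, 147.25, 180, 180, 180, 180, 180].

## Interface

Orientations are given as [roll, pitch, yaw] about the fixed x, y, z axes, in that order (R = Rz(yaw) Ry(pitch) Rx(roll)).
In Python, from cell import * gives the robot as it stands.
- The arm moves only by the tool drive_tool, never from a script. Its argument "moves" is text: rows parted by semicolons, each of 5 numbers parted by spaces: the shift along the tool's x, y, z in m, then the turn about the tool's z in degrees, then the gripper's target within -1 to 1 (fully open at 1, half-way at 0, shut at -1). In form: x y z yaw fingers; .... A call has exactly 8 rows; each row is the pose to reach, as a shift and turn from the pose commanded when the call began, along the tool's axes at that moment; what a row does not reach only later rows make up. A row lasts 1/10 s, in which the tool goes at most 50 mm and 8.59 degrees, less where a joint would pass 70% of its speed; a pose out of reach is approached as far as the arm can. A call with a gripper value outside its range is refused whole. The fingers move at their own pace and stop on an object; "grip_force" is the grip in N (left out, the last holds). Time passes only in rows, so rows that repeat a pose let the fingers close, or fill a call up. It gives the time, the measured TCP pose, the force and the opening at its end, in the units of the state.
- get_obs(): the state, without advancing time (a new reading comes with each control period).
- read_camera(name): name is "scene" or "top" or "wrist"; returns (picture, depth): 400x640x3 uint8, red, green, blue; 400x640 float32, m along the optical axis (not along the pixel's ray), 0 where there is no reading.
- calibration(name): a dict with "intrinsics" (3x3 intrinsics, pixels), "k1" (the pictures are not rectified: a ray, as slopes to the right and down, at radius r is drawn at 1 + k1 r^2 times it, then the intrinsics apply), "cam_to_world" (4x4, takes a point from camera to world coordinates); the wrist camera has in their place "T_tool_cam" (4x4, takes a point from camera to tool coordinates, whose origin is the TCP and whose axes are the flange's). Camera axes: x right, y up, looking along -z (the intrinsics and any distortion apply to the point x, -y, -z); pixel columns grow to the right and rows downward; lengths in m; the calibration is good to about 2 mm. A picture is of the moment at which its call begins: read the wrist's pose just before it. calibration takes no time and is no camera call.
- sign_off(): hands the job in, once; it reports no verdict.
Trained networks look in the newest picture that a camera, given by its name, has taken for a name from the list of things; names that differ only in an ending like _2 or _b are one class to them, and where a whole thing is asked for, a point or a joint stands for the part that bears it (a point fixed in the world has none). Each returns a list of dicts, best first, with "conf" (0 to 1); they miss things now and then, are a little off and sometimes report something else, mostly with a low value. They report only what shows in the picture. A call takes as long as a camera call. They do not tell look-alikes from the thing itself.
- search_frame(camera, name): "uv" ([column, row] in pixels, amid what is visible of it).
- pinpoint(camera, name): "uv" ([column, row] in pixels: a listed point, or the origin of a listed thing).
The state is a dict: "time_s": time; "qpos": joint angles; "joint_velocities": joint speeds; "effort": joint torques, N m; "tool_pos": TCP position; "tool_rot": TCP orientation; "force": force on the tool from outside, world axes, zero at the start; "wrist_torque": the same for the moment, N m; "grip_width": finger opening in m.
Only numpy, scipy, OpenCV 4.12 (cv2) and the standard library are available. Lean on these libraries where they do the work, as an engineer would, in place of code of your own. Each camera call takes 0.05 s, during which the arm holds its last target. There are 200 camera calls.

## Working session

There is one attempt and no reset: what is moved stays moved. The work goes in short steps, Python scripts to look and compute and a tool call to move; the robot and the scene stay as the last step left them, time stands still between calls to the robot, and variables do not carry over. Pictures are saved under pics/ and viewed, about 8 in all and at most 12, crops included, and the job is handed in when it is done.

Besides the shell and the picture viewer there is one more tool, called after "Call:" as name(argument=value, ...) on one line, values as JSON. drive_tool: Moves the arm, as the interface text tells. Its arguments: {"type":"object","properties":{"moves":{"type":"string"},"grip_force":{"type":"number"}},"required":["moves"]}

```bash
mkdir -p pics; ls
cat > h.py <<'E'
from cell import *
import numpy as np, cv2
def ray(cam,uv):
    c=calibration(cam);K=np.array(c["intrinsics"]);k=c["k1"]
    d=np.array([(uv[0]-K[0,2])/K[0,0],(uv[1]-K[1,2])/K[1,1]]);s=d.copy()
    for _ in range(20): s=d/(1+k*(s@s))
    T=np.array(c["cam_to_world"])
    return T[:3,3],T[:3,:3]@np.array([s[0],-s[1],-1.])
def atz(cam,uv,z):
    o,d=ray(cam,uv);return o+d*(z-o[2])/d[2]
def atdepth(cam,uv,dep):
    o,d=ray(cam,uv);return o+d*dep
E
python3 - <<'E'
from h import *
s=get_obs();print({k:np.round(v,3).tolist() for k,v in s.items()})
for c in("scene","top"):
    p,d=read_camera(c);cv2.imwrite(f"pics/{c}0.png",p[:,:,::-1]);np.save(f"pics/{c}0.npy",d)
    print(c,np.round(calibration(c)["cam_to_world"],3).tolist())
    for n in("stand","pointer_tip","disc","mark","bowl","vase","claypot","cup"):
        for r in pinpoint(c,n)[:2]:
            u=r["uv"];z={"pointer_tip":.072,"mark":.072,"disc":.058,"bowl":.072}.get(n,0)
            print(n,np.round(u,1),round(r["conf"],2),np.round(atz(c,u,z),4))
E
```

```text
pics
{'time_s': 0.0, 'qpos': [71.969, 18.44, -4.015, 83.174, 1.295, 78.54, -3.262], 'joint_velocities': [-0.06, -0.048, 0.002, 0.037, 0.185, -0.072, -0.052], 'effort': [-0.0, -49.129, -0.404, -31.253, -0.064, 0.044, 0.0], 'tool_pos': [0.21, -0.615, 0.221], 'tool_rot': [-179.891, 0.006, 18.837], 'force': [0.573, 0.535, 0.038], 'wrist_torque': [0.03, -0.05, 0.009], 'grip_width': 0.088}
scene [[-0.514, -0.633, 0.579, 1.317], [0.858, -0.367, 0.36, 0.467], [-0.016, 0.682, 0.731, 0.987], [0.0, 0.0, 0.0, 1.0]]
stand [346.7 215.6] 0.77 [0.5285 0.0948 0.    ]
pointer_tip [366.6 232.5] 0.89 [0.6169 0.208  0.072 ]
disc [346.3 208. ] 0.94 [0.5455 0.0996 0.058 ]
mark [349.1 175.6] 0.95 [0.4128 0.0399 0.072 ]
bowl [272.3 190.5] 0.87 [ 0.6128 -0.1549  0.072 ]
bowl [438.  218.7] 0.83 [0.4516 0.3796 0.072 ]
vase [414.9 259.4] 0.97 [0.5832 0.3656 0.    ]
claypot [219.5 179.5] 0.63 [ 0.6103 -0.4154  0.    ]
cup [258.  149.8] 0.5 [ 0.3906 -0.3965 -0.    ]
top [[0.013, 0.994, -0.107, 0.442], [-1.0, 0.013, 0.007, -0.011], [0.009, 0.107, 0.994, 1.342], [0.0, 0.0, 0.0, 1.0]]
stand [276.2 218.8] 0.66 [0.5328 0.1069 0.    ]
stand [182.6 199.7] 0.26 [0.5836 0.3762 0.    ]
pointer_tip [236.  184.2] 0.56 [0.6201 0.2115 0.072 ]
disc [279.1 213.4] 0.93 [0.5437 0.0942 0.058 ]
mark [297.1 262.4] 0.6 [0.4127 0.0426 0.072 ]
bowl [270.1 130.4] 0.9 [0.77  0.123 0.072]
bowl [275. 215.] 0.85 [0.5381 0.104  0.072 ]
vase [277.7 214.2] 0.53 [0.5459 0.1029 0.    ]
claypot [463.3 196.4] 0.62 [ 0.604  -0.4282  0.    ]
cup [457.2 273.2] 0.86 [ 0.385  -0.4072  0.    ]
```

View pics/scene0.png

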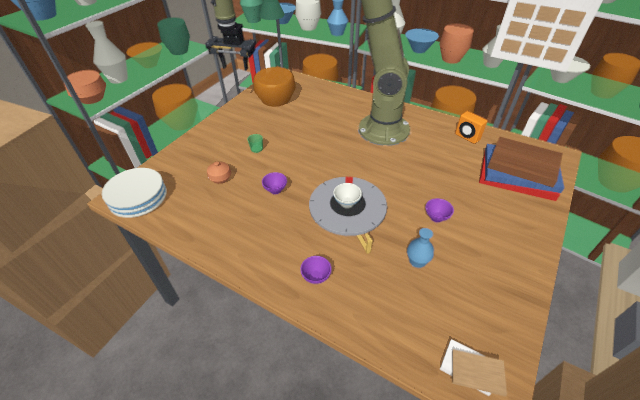

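View pics/top0.png

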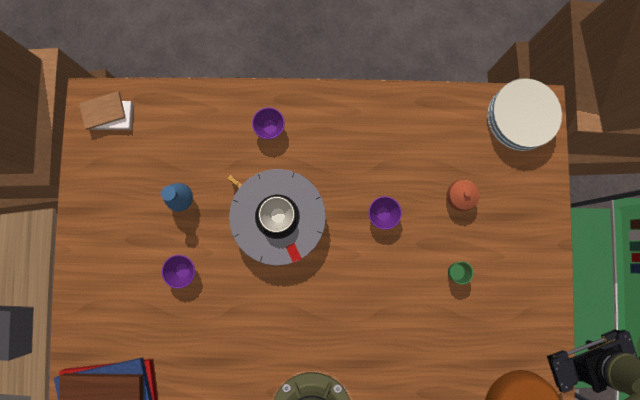

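The scene picture shows the turntable at about (347,205), with the white bowl at (347,195) and the brass pointer at (366,240). The top picture shows the same at (277,217), with the red mark at (294,253) and the brass at (235,182).

Bowl-shaped candidates are purple ones at (275,184), (438,211) and (316,270) in the scene view, and the white one on the disc at (347,195). The white one fits the description, because it is the only white one and it stands on the disc. I only need to stay clear of it. Next I refine the axis, mark and pointer.

```bash
cat >> h.py <<'E'
def cloud(cam,dep,mask):
    v,u=np.nonzero(mask&(dep>0))
    return np.array([atdepth(cam,(a,b),dep[b,a]) for a,b in zip(u,v)]).reshape(-1,3)
def redmask(p):
    q=p.astype(int);return (q[:,:,0]>90)&(q[:,:,0]>2.5*q[:,:,1])&(q[:,:,0]>2.5*q[:,:,2])
def brassmask(p):
    h=cv2.cvtColor(p,cv2.COLOR_RGB2HSV).astype(int);return (h[:,:,0]>16)&(h[:,:,0]<30)&(h[:,:,1]>140)&(h[:,:,2]>130)
def redpts(cam,p):
    v,u=np.nonzero(redmask(p));
    return np.array([atz(cam,(a,b),.072) for a,b in zip(u,v)]).reshape(-1,3)
E
python3 - <<'E'
from h import *
for c in("scene","top"):
    p=cv2.imread(f"pics/{c}0.png")[:,:,::-1].copy();d=np.load(f"pics/{c}0.npy")
    box=np.zeros(d.shape,bool)
    if c=="scene": box[165:260,295:400]=1
    else: box[160:275,215:335]=1
    P=cloud(c,d,box);m=(P[:,2]>.062)&(P[:,2]<.082);Q=P[m]
    cc,r=cv2.minEnclosingCircle(Q[:,:2].astype(np.float32))
    hull=cv2.convexHull(Q[:,:2].astype(np.float32))[:,0]
    # least squares circle on hull within r 0.12-0.136
    for it in range(3):
        k=abs(np.hypot(*(hull-cc).T)-.13)<.008
        h=hull[k];A=np.c_[2*h,np.ones(len(h))];s=np.linalg.lstsq(A,(h**2).sum(1),rcond=None)[0];cc=s[:2]
    print(c,"centre",cc.round(4),"r",np.sqrt(s[2]+cc@cc).round(4),"n",len(h),"z med",np.median(Q[:,2]).round(4))
    t=np.median(P[P[:,2]>.115],0);print("bowl rim pts",len(P[P[:,2]>.11]),P[P[:,2]>.11].mean(0).round(4))
    R=redpts(c,p);R=R[np.hypot(*(R[:,:2]-cc).T)<.145];v=R.mean(0)[:2]-cc
    print("red n",len(R),"r",np.hypot(*v).round(4),"ang",np.degrees(np.arctan2(v[1],v[0])).round(1))
    B=cloud(c,d,brassmask(p)&box);B=B[(np.hypot(*(B[:,:2]-cc).T)>.13)&(np.hypot(*(B[:,:2]-cc).T)<.185)];v=B[:,:2]-cc
    print("brass n",len(B),"ang",np.degrees(np.arctan2(*v.mean(0)[::-1])).round(1),"rmin/max",np.hypot(*v.T).min().round(3),np.hypot(*v.T).max().round(3),"z",B[:,2].min().round(3),B[:,2].max().round(3))
E
```

```text
Traceback (most recent call last):
  File "h.py", line 15, in cloud
    return np.array([atdepth(cam,(a,b),dep[b,a]) for a,b in zip(u,v)]).reshape(-1,3)
                     ~~~~~~~^^^^^^^^^^^^^^^^^^^^
  File "h.py", line 12, in atdepth
    o,d=ray(cam,uv);return o+d*dep
        ~~~^^^^^^^^
  File "h.py", line 4, in ray
    c=calibration(cam);K=np.array(c["intrinsics"]);k=c["k1"]
ValueError: time passes only in moves, steps and waits
```

Call:
drive_tool(moves="0 0 0 -8 -1; 0 0 0 -16 -1; 0.03 -0.03 0 -24 -1; 0.06 -0.06 0 -32 -1; 0.1 -0.1 0 -40 -1; 0.13 -0.13 0 -48 -1; 0.17 -0.17 0 -56 -1; 0.2 -0.2 0 -64 -1", grip_force=10)

```text
time_s: 1.7
tool_pos: [0.3353, -0.3594, 0.2228]
tool_rot: [180.0, 0.0, 83.2]
force: [0.4, -0.5, 1.6]
grip_width: 0.0313
```

```bash
python3 - <<'E'
s=open('h.py').read().replace("def ray(cam,uv):\n    c=calibration(cam)","_c={}\ndef cal(n):\n    if n not in _c: _c[n]=calibration(n)\n    return _c[n]\ndef ray(cam,uv):\n    c=cal(cam)")
open('h.py','w').write(s)
E
cat > a.py <<'E'
from h import *
for c in("scene","top"):
    p=cv2.imread(f"pics/{c}0.png")[:,:,::-1].copy();d=np.load(f"pics/{c}0.npy")
    box=np.zeros(d.shape,bool)
    if c=="scene": box[165:260,295:400]=1
    else: box[160:275,215:335]=1
    P=cloud(c,d,box);m=(P[:,2]>.062)&(P[:,2]<.082);Q=P[m]
    cc=np.array([.541,.1])
    Q=Q[np.hypot(*(Q[:,:2]-cc).T)<.15]
    hull=cv2.convexHull(Q[:,:2].astype(np.float32))[:,0]
    for it in range(5):
        k=abs(np.hypot(*(hull-cc).T)-.13)<(.012 if it<2 else .005)
        h=hull[k];A=np.c_[2*h,np.ones(len(h))];s=np.linalg.lstsq(A,(h**2).sum(1),rcond=None)[0];cc=s[:2]
    print(c,"centre",cc.round(4),"r",np.sqrt(s[2]+cc@cc).round(4),"n",len(h),"z med",np.median(Q[:,2]).round(4))
    print("bowl rim pts",len(P[P[:,2]>.115]),P[P[:,2]>.115].mean(0).round(4))
    R=redpts(c,p);R=R[np.hypot(*(R[:,:2]-cc).T)<.145];v=R.mean(0)[:2]-cc
    print("red n",len(R),"r",np.hypot(*v).round(4),"ang",np.degrees(np.arctan2(v[1],v[0])).round(1))
    B=cloud(c,d,brassmask(p)&box);B=B[(np.hypot(*(B[:,:2]-cc).T)>.13)&(np.hypot(*(B[:,:2]-cc).T)<.185)];v=B[:,:2]-cc
    if len(B): print("brass n",len(B),"ang",np.degrees(np.arctan2(*v.mean(0)[::-1])).round(1),"rmin/max",np.hypot(*v.T).min().round(3),np.hypot(*v.T).max().round(3),"z",B[:,2].min().round(3),B[:,2].max().round(3))
E
python3 a.py
```

```text
scene centre [0.5348 0.0958] r 0.1296 n 36 z med 0.073
bowl rim pts 162 [0.533  0.0916 0.1203]
red n 35 r 0.1141 ang -155.0
brass n 37 ang 52.8 rmin/max 0.133 0.174 z -0.002 0.073
top centre [0.5345 0.099 ] r 0.1295 n 46 z med 0.0725
bowl rim pts 245 [0.5383 0.0984 0.1207]
red n 155 r 0.1061 ang -154.3
brass n 59 ang 51.2 rmin/max 0.141 0.171 z 0.011 0.079
```

Both views agree: axis near (0.535, 0.0975), disc top 0.0725, disc radius 0.1295, mark at -155°, pointer at about 52–53°. I move on to a hover at the right side of the rim.

Call:
drive_tool(moves="0.045 0.015 0 -3 -1; 0.09 0.03 0 -7 -1; 0.135 0.045 0 -7 -1; 0.18 0.06 0 -7 -1; 0.225 0.075 0 -7 -1; 0.27 0.09 0 -7 -1; 0.315 0.105 0.01 -7 -1; 0.355 0.117 0.03 -7 -1")

```text
time_s: 2.5
tool_pos: [0.497, -0.0214, 0.1942]
tool_rot: [179.7, 0.1, 89.9]
force: [0.7, -0.0, -0.0]
grip_width: 0.0007
```

Call:
drive_tool(moves="0.002 0 0.045 0 -1; 0.002 0 0.07 0 -1; 0.002 0 0.085 0 -1; 0.002 0 0.09 0 -1; 0.002 0 0.09 0 -1; 0.002 0 0.09 0 -1; 0.002 0 0.09 0 -1; 0.002 0 0.09 0 -1")

```text
time_s: 3.3
tool_pos: [0.4956, -0.022, 0.1035]
tool_rot: [179.9, 0.0, 89.8]
force: [1.0, 0.1, 0.6]
grip_width: 0.0004
```

```bash
cat >> h.py <<'E'
CC=np.array([.5347,.0975])
def mark(c,tag=None):
    t=get_obs()["time_s"];p,d=read_camera(c)
    if tag: cv2.imwrite(f"pics/{tag}.png",p[:,:,::-1])
    R=redpts(c,p);R=R[np.hypot(*(R[:,:2]-CC).T)<.145]
    if len(R)<8: return t,len(R),np.nan
    v=R.mean(0)[:2]-CC;return round(t,3),len(R),round(np.degrees(np.arctan2(v[1],v[0])),2)
E
python3 - <<'E'
from h import *
print(mark("scene","scene1"),mark("top","top1"))
a=cv2.imread("pics/scene1.png")[130:280,260:440];b=cv2.imread("pics/top1.png")[150:300,190:370]
cv2.imwrite("pics/c1.png",cv2.resize(np.hstack([a,b]),None,fx=2.2,fy=2.2))
s=get_obs();print(s["tool_pos"],s["tool_rot"],s["force"],s["grip_width"])
E
```

```text
(3.3, 32, np.float64(-154.11)) (3.35, 155, np.float64(-155.13))
[ 0.49528745 -0.02187139  0.10312428] [1.79940133e+02 3.35110747e-02 8.98258140e+01] [ 0.08496441 -0.17574867 -0.78824129] 0.00039296636604400475
```

View pics/c1.png

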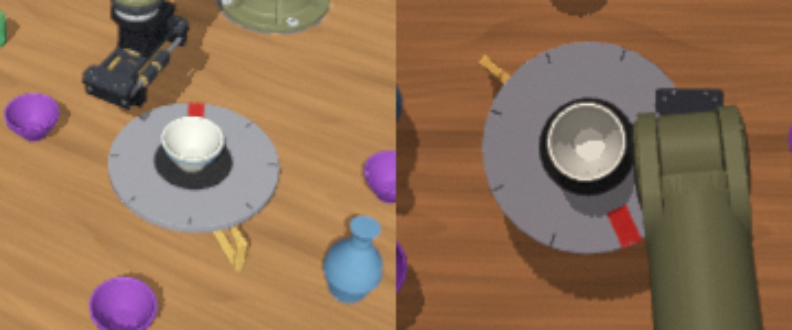

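The crop shows the gripper at the disc's right side, clear of the bowl, which is white on the black ring. The red mark is on the near side, at left crop (197,108) and right crop (622,226). I flick counter-clockwise.

Call:
drive_tool(moves="0.005 0 0.02 0 -1; 0.005 0 0.036 0 -1; 0.005 0.006 0.036 0 -1; 0.005 0.02 0.036 0 -1; 0.005 0.038 0.036 0 -1; 0.005 0.056 0.036 0 -1; 0.005 0.074 0.02 0 -1; 0.005 0.09 0 0 -1")

```text
time_s: 4.2
tool_pos: [0.5852, -0.0172, 0.1025]
tool_rot: [-179.9, -0.0, 89.8]
force: [0.7, 0.0, 0.4]
grip_width: 0.0006
```

Run:
```python
from h import *
for i in range(4): print(mark("scene"),mark("top"))
s=get_obs();print(s["time_s"],s["tool_pos"])
```

```text
(4.2, 52, np.float64(-111.19)) (4.25, 4, nan)
(4.3, 52, np.float64(-102.61)) (4.35, 0, nan)
(4.4, 54, np.float64(-94.39)) (4.45, 0, nan)
(4.5, 51, np.float64(-85.95)) (4.55, 0, nan)
4.6 [ 0.58359386 -0.01713124  0.10157834]
```

The disc turns at about 84°/s counter-clockwise. I let it run to the second, slower pass and bring the tip to a low hover.

Call:
drive_tool(moves="0 -0.02 0 0 -1; 0 -0.04 0.005 0 -1; 0 -0.05 0.012 0 -1; 0 -0.05 0.018 0 -1; 0 -0.05 0.02 0 -1; 0 -0.05 0.02 0 -1; 0 -0.05 0.02 0 -1; 0 -0.05 0.02 0 -1")

```text
time_s: 5.4
tool_pos: [0.5355, -0.0166, 0.0827]
tool_rot: [180.0, -0.0, 89.8]
force: [0.3, -0.2, 0.3]
grip_width: 0.0002
```

Run:
```python
from h import *
for i in range(6): print(mark("scene"),mark("top"))
p=pinpoint
s=get_obs();print(s["time_s"],s["tool_pos"])
```

```text
(5.4, 75, np.float64(-13.78)) (5.45, 146, np.float64(-8.84))
(5.5, 82, np.float64(-6.14)) (5.55, 145, np.float64(-1.31))
(5.6, 80, np.float64(1.68)) (5.65, 146, np.float64(6.11))
(5.7, 79, np.float64(9.04)) (5.75, 142, np.float64(13.58))
(5.8, 79, np.float64(16.51)) (5.85, 144, np.float64(20.75))
(5.9, 84, np.float64(23.85)) (5.95, 141, np.float64(28.07))
6.0 [ 0.53491714 -0.01682211  0.0825256 ]
```

Call:
drive_tool(moves="0 0 0 0 -1; 0 0 0 0 -1; 0 0 0 0 -1; 0 0 0 0 -1; 0 0 0 0 -1; 0 0 0 0 -1; 0 0 0 0 -1; 0 0 0 0 -1")

```text
time_s: 6.8
tool_pos: [0.5349, -0.0168, 0.0825]
tool_rot: [-180.0, 0.0, 89.8]
force: [0.6, 0.3, 0.3]
grip_width: 0.0005
```

Run:
```python
from h import *
for i in range(8): print(mark("scene"),mark("top"))
s=get_obs();print(s["time_s"],s["tool_pos"])
```

```text
(6.8, 67, np.float64(87.17)) (6.85, 144, np.float64(90.08))
(6.9, 61, np.float64(93.97)) (6.95, 149, np.float64(96.28))
(7.0, 61, np.float64(100.69)) (7.05, 148, np.float64(102.68))
(7.1, 60, np.float64(107.11)) (7.15, 145, np.float64(109.21))
(7.2, 57, np.float64(113.4)) (7.25, 148, np.float64(115.5))
(7.3, 65, np.float64(119.78)) (7.35, 146, np.float64(121.78))
(7.4, 55, np.float64(126.23)) (7.45, 149, np.float64(128.11))
(7.5, 54, np.float64(132.62)) (7.55, 155, np.float64(134.14))
7.6 [ 0.5349372  -0.01680868  0.08253921]
```

```bash
cat >> h.py <<'E'
import json
def log(c,n):
    for i in range(n):
        t=get_obs()["time_s"];p,d=read_camera(c);R=redpts(c,p);R=R[np.hypot(*(R[:,:2]-CC).T)<.145]
        if len(R)>40: open("log.txt","a").write(json.dumps([c,float(t),*map(float,R.mean(0)[:2]),len(R)])+"\n")
E
python3 - <<'E'
from h import *
for i in range(10): log("top",1);log("scene",1);log("top",2)
print(get_obs()["time_s"])
print(open("log.txt").read()[-400:])
E
```

```text
9.6
161985173, 0.03798751051475566, 145]
["top", 9.0, 0.4524044443282676, 0.03548966448420374, 130]
["top", 9.1, 0.46151564128196393, 0.03207742291257196, 90]
["top", 9.15, 0.46704304056132884, 0.03173231309043386, 67]
["top", 9.2, 0.47049673400764314, 0.03106202374226207, 50]
["scene", 9.25, 0.46497275940211186, 0.011026909238694899, 45]
["scene", 9.45, 0.48276117933380447, 0.003090016354748518, 50]
```

```bash
cat > fit.py <<'E'
from h import *
from scipy.optimize import least_squares
L=[json.loads(l) for l in open("log.txt")]
L=[l for l in L if (l[0]=="top" and l[4]>=138) or (l[0]=="scene" and l[4]>=45)]
old=[("scene",4.2,-111.19),("scene",4.3,-102.61),("scene",4.4,-94.39),("scene",4.5,-85.95),("top",5.45,-8.84),("top",5.65,6.11),("top",5.85,20.75),("top",5.95,28.07),("scene",5.4,-13.78),("scene",5.6,1.68),("scene",5.8,16.51),("scene",5.9,23.85),("top",6.85,90.08),("top",7.05,102.68),("top",7.25,115.5),("top",7.45,128.11),("scene",6.8,87.17),("scene",7,100.69),("scene",7.2,113.4),("scene",7.5,132.62)]
D=[(c,t,CC[0]+.107*np.cos(np.radians(a)),CC[1]+.107*np.sin(np.radians(a))) for c,t,a in old]+[tuple(l[:4]) for l in L]
t=np.array([d[1] for d in D]);X=np.array([d[2:4] for d in D]);sc=np.array([d[0]=="scene" for d in D])
def th(p,t):
    a,w,c,b=p;s=t-4.2
    return a+(w+c/b)*(1-np.exp(-b*s))/b-c/b*s
def om(p,t): return (p[1]+p[2]/p[3])*np.exp(-p[3]*(t-4.2))-p[2]/p[3]
def res(q):
    ct=np.where(sc[:,None],q[4:6],q[6:8]);V=X-ct
    e=np.arctan2(V[:,1],V[:,0])-th(q[:4],t);e=(e+np.pi)%(2*np.pi)-np.pi
    return np.r_[e/.01,(q[4:8]-np.r_[CC,CC])/.002,(q[2]-.051)/.01,(q[3]-.058)/.01]
s=least_squares(res,[np.radians(-111),1.5,.051,.058,*CC,*CC],loss="soft_l1");q=s.x
print("p",q.round(4),"rms deg",np.degrees(.01*np.sqrt(np.mean(s.fun[:len(t)]**2))).round(2))
tt=np.arange(9,22,.001)
for tgt in (50,52.5,55):
    k=np.argmax(th(q[:4],tt)>=np.radians(tgt+360));print(tgt,"at",tt[k].round(3),"w",om(q[:4],tt[k]).round(3))
for T in np.arange(round(t[-1],1),round(t[-1],1)+.3,.1): print(T.round(2),np.degrees(th(q[:4],T)).round(1)-360)
E
python3 fit.py
python3 - <<'E'
# pointer angle per camera, before-spin pictures, brass above the disc: use network tip + pixels
from h import *
for c in("scene","top"):
    for i in range(3):
        read_camera(c)
        for r in pinpoint(c,"pointer_tip")[:1]:
            P=atz(c,r["uv"],.072);v=P[:2]-CC;print(c,np.round(r["uv"],1),round(r["conf"],2),P[:2].round(4),np.hypot(*v).round(4),np.degrees(np.arctan2(v[1],v[0])).round(2))
p,d=read_camera("top");cv2.imwrite("pics/topP.png",cv2.resize(p[165:215,215:275,::-1],None,fx=8,fy=8,interpolation=cv2.INTER_CUBIC))
print(get_obs()["time_s"])
E
```

```text
p [-1.9361  1.4983  0.0508  0.0581  0.534   0.0969  0.5353  0.099 ] rms deg 0.13
50 at 13.853 w 0.48
52.5 at 13.944 w 0.473
55 at 14.037 w 0.466
9.4 -121.30000000000001
9.5 -116.30000000000001
9.6 -111.30000000000001
9.7 -106.4
scene [365.9 235.1] 0.63 [0.6272 0.2107] 0.1462 50.73
scene [365.2 231.7] 0.91 [0.6162 0.2029] 0.1332 52.29
scene [364.3 231.1] 0.81 [0.6154 0.1994] 0.13 51.62
top [233.7 183.4] 0.93 [0.6222 0.2178] 0.1488 53.98
top [233.5 183.3] 0.96 [0.6224 0.2184] 0.1494 54.03
top [235.4 183.7] 0.92 [0.6214 0.2132] 0.1446 53.15
10.25
```

View pics/topP.png

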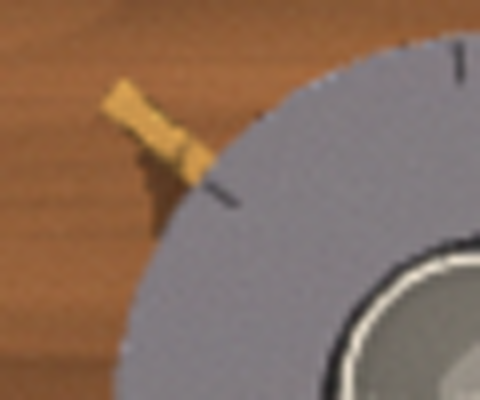

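The crop shows the pointer from its outer end at (115,97) to its tip at about (181,148). A black tick at (221,194) is just passing.

```bash
python3 - <<'E'
from h import *
p,d=read_camera("top")
C=np.array([.5353,.0990])
b=brassmask(p);b[:165]=0;b[215:]=0;b[:,:215]=0;b[:,275:]=0
v,u=np.nonzero(b);P=np.array([atz("top",(x,y),.072) for x,y in zip(u,v)])[:,:2]-C
r=np.hypot(*P.T);a=np.degrees(np.arctan2(P[:,1],P[:,0]))
print(r.min(),r.max())
for lo,hi in((.125,.14),(.14,.15),(.15,.16),(.16,.178)):
    k=(r>=lo)&(r<hi);print(lo,k.sum(),a[k].mean().round(2) if k.any() else '')
f=lambda x,y:atz("top",(215+(x+.5)/8-.5,165+(y+.5)/8-.5),.072)[:2]-C
for q in((115,97),(181,148),(221,194)): w=f(*q);print(q,np.hypot(*w).round(4),np.degrees(np.arctan2(w[1],w[0])).round(2))
log("top",2)
print(get_obs()["time_s"])
E
python3 fit.py
```

```text
0.13101528091460307 0.1704815691080388
0.125 15 51.69
0.14 15 51.45
0.15 15 51.26
0.16 18 51.52
(115, 97) 0.169 51.57
(181, 148) 0.1403 51.21
(221, 194) 0.1197 52.78
10.4
p [-1.9361  1.4983  0.0508  0.0581  0.534   0.0969  0.5353  0.099 ] rms deg 0.13
50 at 13.853 w 0.48
52.5 at 13.944 w 0.473
55 at 14.037 w 0.466
9.4 -121.30000000000001
9.5 -116.30000000000001
9.6 -111.30000000000001
9.7 -106.4
```

Call:
drive_tool(moves="0 0 0.003 0 -1; 0 0 0.0065 0 -1; 0 0 0.0065 0 -1; 0 0 0.0065 0 -1; 0 0 0.0065 0 -1; 0 0 0.0065 0 -1; 0 0 0.0065 0 -1; 0 0 0.0065 0 -1")

```text
time_s: 11.2
tool_pos: [0.535, -0.0168, 0.0761]
tool_rot: [180.0, 0.0, 89.8]
force: [0.1, -0.4, 0.3]
grip_width: 0.0002
```

```bash
python3 - <<'E'
from h import *
print(get_obs()["tool_pos"])
for i in range(12): log("top",1);log("scene",1)
print(get_obs()["time_s"])
E
sed -i 's/(50,52.5,55)/(48,48.5,49,51.4)/' fit.py; python3 fit.py; tail -3 log.txt
```

```text
[ 0.53497995 -0.01682417  0.07610532]
12.4
p [-1.9308  1.491   0.0494  0.057   0.5336  0.0971  0.5349  0.099 ] rms deg 0.14
48 at 13.681 w 0.507
48.5 at 13.699 w 0.505
49 at 13.716 w 0.504
51.4 at 13.8 w 0.497
12.4 7.0
12.5 10.5
12.6 13.899999999999977
12.7 17.30000000000001
["scene", 12.25, 0.644128147696752, 0.1005682767909084, 80]
["top", 12.3, 0.6407811444629528, 0.10568450301823597, 150]
["scene", 12.35, 0.6431852587927026, 0.10748079414703929, 79]
```

Call:
drive_tool(moves="0 0 0 0 -1; 0 0 0 0 -1; 0 0 0 0 -1; 0 0 0 0 -1; 0 0 0 0 -1; 0 0 0 0 -1; 0 0 0 0 -1; 0 0 0 0 -1")

```text
time_s: 13.2
tool_pos: [0.5349, -0.0168, 0.076]
tool_rot: [-180.0, 0.0, 89.8]
force: [0.1, -0.3, 0.4]
grip_width: 0.0001
```

```bash
python3 - <<'E'
from h import *
for i in range(2): log("top",1);log("scene",1)
print(get_obs()["time_s"],get_obs()["tool_pos"])
E
python3 fit.py; tail -4 log.txt
```

```text
13.4 [ 0.53490827 -0.01682989  0.07601789]
p [-1.9309  1.4911  0.0493  0.0571  0.5336  0.0971  0.5349  0.099 ] rms deg 0.14
48 at 13.681 w 0.507
48.5 at 13.698 w 0.505
49 at 13.716 w 0.504
51.4 at 13.799 w 0.498
13.4 39.69999999999999
13.5 42.69999999999999
13.6 45.60000000000002
13.7 48.60000000000002
["top", 13.2, 0.6232633074429065, 0.15762507675930426, 145]
["scene", 13.25, 0.6247340152669072, 0.1610860456627733, 87]
["top", 13.3, 0.6198820324087001, 0.16227070970959798, 144]
["scene", 13.35, 0.6194891865677782, 0.16457338312159994, 79]
```

Call:
drive_tool(moves="0 0 0 0 -1; 0 0 0 0 -1; 0 0 0 0 -1; 0 0 0.0085 0 -1; 0 0 0.0085 0 -1; 0 0 0.0085 0 -1; 0 0 0.0085 0 -1; 0 0 0.0085 0 -1")

```text
time_s: 14.2
tool_pos: [0.5359, -0.0168, 0.0683]
tool_rot: [179.9, 0.0, 89.8]
force: [0.3, -0.7, 6.6]
grip_width: 0.0005
```

Run:
```python
from h import *
C={"top":np.array([.5349,.0990]),"scene":np.array([.5336,.0971])}
for c in("top","scene","top","scene"):
    p,d=read_camera(c);R=redpts(c,p);R=R[np.hypot(*(R[:,:2]-CC).T)<.145];v=R.mean(0)[:2]-C[c]
    print(c,len(R),np.hypot(*v).round(4),np.degrees(np.arctan2(v[1],v[0])).round(2))
    w=(brassmask(p));b=np.zeros_like(w)
    if c=="top": b[165:215,215:275]=w[165:215,215:275]
    else: b[220:260,350:385]=w[220:260,350:385]
    if c=="top":
        y,x=np.nonzero(b);P=np.array([atz(c,(i,j),.072) for i,j in zip(x,y)])[:,:2]-C[c];k=np.hypot(*P.T)>.138
        m=P[k].mean(0);print(" brass",np.degrees(np.arctan2(m[1],m[0])).round(2))
        A=cv2.resize(p[160:230,210:300,::-1],None,fx=6,fy=6,interpolation=cv2.INTER_CUBIC)
    else: B=cv2.resize(p[200:270,330:390,::-1],None,fx=6,fy=6,interpolation=cv2.INTER_CUBIC)
cv2.imwrite("pics/m2.png",cv2.resize(np.hstack([A,B]),None,fx=.88,fy=.88))
s=get_obs();print(s["time_s"],s["tool_pos"],s["force"])
```

```text
top 145 0.1055 50.55
 brass 51.3
scene 79 0.1112 49.73
top 145 0.1055 50.55
 brass 51.3
scene 77 0.1112 49.65
14.4 [ 0.535909   -0.01679312  0.06832845] [-0.5409557   0.13746193  6.51234751]
```

View pics/m2.png

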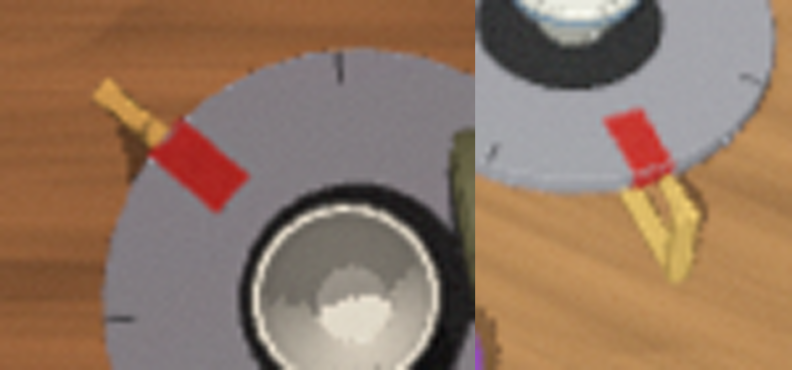

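The top crop shows the red bar's outer end at (168,138) against the pointer tip at (157,132), and the scene crop agrees. It stands about 0.8° short. With the tip still pressed I ease it forward slightly, then lift off.

Call:
drive_tool(moves="0 0.001 0 0 -1; 0 0.002 0 0 -1; 0 0.0025 0 0 -1; 0 0.0025 0 0 -1; 0 0.0025 0 0 -1; 0 0.0025 0 0 -1; 0 0.0025 0 0 -1; 0 0.0025 0 0 -1")

```text
time_s: 15.2
tool_pos: [0.5383, -0.0168, 0.0683]
tool_rot: [179.9, 0.0, 89.8]
force: [-1.1, -0.9, 6.8]
grip_width: 0.0006
```

```bash
cat > chk.py <<'E'
from h import *
p,d=read_camera("top");R=redpts("top",p);C=np.array([.5349,.0990]);R=R[np.hypot(*(R[:,:2]-CC).T)<.145];v=R.mean(0)[:2]-C
s=get_obs();print(s["time_s"],len(R),np.degrees(np.arctan2(v[1],v[0])).round(2),s["tool_pos"],s["force"])
E
python3 chk.py
```

```text
15.25 145 51.72 [ 0.53829151 -0.01675765  0.06829377] [-0.64912794 -0.21050891  6.61051901]
```

Call:
drive_tool(moves="0 0 -0.002 0 -1; 0 0 -0.004 0 -1; 0 0 -0.008 0 -1; 0 0 -0.03 0 -1; 0 0 -0.06 0 -1; 0 0 -0.1 0 -1; 0 0 -0.12 0 -1; 0 0 -0.12 0 -1")

```text
time_s: 16.05
tool_pos: [0.5391, -0.0167, 0.1904]
tool_rot: [179.7, 0.1, 89.8]
force: [-0.1, -0.0, 0.1]
grip_width: 0.0008
```

```bash
python3 chk.py
```

```text
16.1 147 49.66 [ 0.53786686 -0.0169235   0.18834038] [ 0.97129307  0.47421869 -0.10670372]
```

Call:
drive_tool(moves="-0.04 0 0 0 -1; -0.08 0 0 0 -1; -0.12 0 0 0 -1; -0.16 0 0 0 -1; -0.18 0 0 0 -1; -0.18 0 0 0 -1; -0.18 0 0 0 -1; -0.18 0 0 0 -1")

```text
time_s: 16.9
tool_pos: [0.5371, -0.194, 0.1872]
tool_rot: [-180.0, -0.1, 90.0]
force: [0.2, -0.5, -0.3]
grip_width: 0.0006
```

```bash
python3 chk.py
python3 - <<'E'
from h import *
p,d=read_camera("top");cv2.imwrite("pics/top9.png",p[:,:,::-1]);q,_=read_camera("scene")
cv2.imwrite("pics/f.png",np.vstack([cv2.resize(p[80:300,130:490,::-1],None,fx=1.6,fy=1.3),cv2.resize(q[140:290,200:460,::-1],(576,300))]))
print(get_obs()["time_s"],mark("top"))
E
```

```text
16.95 149 49.02 [ 0.53725464 -0.19418283  0.18740733] [-0.07420944 -0.7516878  -0.54526693]
17.05 (17.05, 149, np.float64(49.46))
```

View pics/f.png

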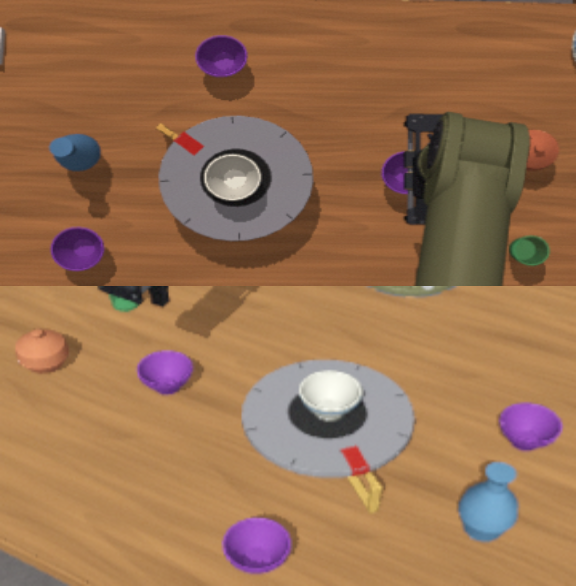

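The final view shows the mark's bar on the pointer, in the top view at about (189,143) and in the scene view at (355,460). The bowl is centred and the bystanders are in place. At lift-off the stored side load in the tip turned the disc back about 2°. There is time to mend it with a fresh press, a small push forward and a quick lift.

Call:
drive_tool(moves="0.04 0 0 0 -1; 0.08 0 0 0 -1; 0.12 0 0 0 -1; 0.16 0 0.03 0 -1; 0.18 0 0.07 0 -1; 0.18 0 0.1 0 -1; 0.18 0 0.11 0 -1; 0.18 0 0.1115 0 -1")

```text
time_s: 17.9
tool_pos: [0.5366, -0.0169, 0.0751]
tool_rot: [-179.9, -0.0, 89.8]
force: [-0.5, 0.7, 0.9]
grip_width: 0.0004
```

```bash
python3 chk.py;python3 chk.py
```

```text
17.95 149 49.02 [ 0.53762738 -0.01719892  0.07620433] [ 0.06296125 -1.15578276  1.23868964]
18.0 149 49.02 [ 0.53835501 -0.01735094  0.07711458] [ 1.24810436 -1.00699317  0.54812534]
```

Call:
drive_tool(moves="0 0 0.004 0 -1; 0 0 0.0075 0 -1; 0 0 0.0075 0 -1; 0 0 0.0075 0 -1; 0 0 0.0075 0 -1; 0 0 0.0075 0 -1; 0 0 0.0075 0 -1; 0 0 0.0075 0 -1")

```text
time_s: 18.8
tool_pos: [0.5379, -0.0174, 0.0691]
tool_rot: [179.9, 0.1, 89.8]
force: [0.6, -1.5, 5.4]
grip_width: 0.0006
```

```bash
python3 chk.py
```

```text
18.85 144 48.43 [ 0.53799662 -0.0174405   0.06910459] [ 0.53715456 -2.03318774  5.06484286]
```

Call:
drive_tool(moves="0 0.001 0 0 -1; 0 0.0025 0 0 -1; 0 0.004 0 0 -1; 0 0.005 0 0 -1; 0 0.005 0 0 -1; 0 0.005 0 0 -1; 0 0.005 0 0 -1; 0 0.005 0 0 -1")

```text
time_s: 19.65
tool_pos: [0.5429, -0.0171, 0.0691]
tool_rot: [179.9, 0.0, 89.8]
force: [0.3, -1.1, 5.7]
grip_width: 0.0001
```

```bash
python3 chk.py
```

```text
19.7 146 50.92 [ 0.54290781 -0.01711518  0.06907964] [ 0.35650102 -0.77291067  5.45521958]
```

Force along the travel is near zero, so I lift quickly.

Call:
drive_tool(moves="0 0 -0.05 0 -1; 0 0 -0.09 0 -1; 0 0 -0.12 0 -1; -0.04 0 -0.12 0 -1; -0.08 0 -0.12 0 -1; -0.12 0 -0.12 0 -1; -0.16 0 -0.12 0 -1; -0.18 0 -0.12 0 -1")

```text
time_s: 20.5
tool_pos: [0.5406, -0.2009, 0.1875]
tool_rot: [-179.9, 0.0, 89.6]
force: [-0.5, -0.1, -0.4]
grip_width: 0.0005
```

```bash
python3 chk.py;python3 chk.py
```

```text
20.55 148 50.58 [ 0.54042219 -0.20334412  0.18737919] [ 0.07981628 -3.28045827  0.58600424]
20.6 149 50.62 [ 0.54087848 -0.19999458  0.18749445] [ 0.68423911 -0.43118717 -0.40720337]
```

Call:
drive_tool(moves="0 0 0 0 -1; 0 0 0 0 -1; 0 0 0 0 -1; 0 0 0 0 -1; 0 0 0 0 -1; 0 0 0 0 -1; 0 0 0 0 -1; 0 0 0 0 -1")

```text
time_s: 21.4
tool_pos: [0.5419, -0.1969, 0.1886]
tool_rot: [-180.0, 0.0, 89.8]
force: [0.1, -0.3, 0.6]
grip_width: 0.0004
```

```bash
python3 chk.py
```

```text
21.45 147 50.56 [ 0.54193043 -0.19685923  0.18852626] [-0.81518789 -0.17896434 -0.94463673]
```

The disc stands still at 50.6° against the pointer's 51.3°, an error of about 0.7° or 1.6 mm at the rim. The hand is clear, so I hand the job in.

```bash
python3 -c "
from cell import *
print(sign_off())"
```

```text
the job is handed in; nothing more can be done
None
```

The turntable was flicked, ran on untouched, and was braked. It now stands still with the red mark about 0.7° (1.6 mm at the rim) short of the brass pointer.

- **Flick and run:** I flicked the rim counter-clockwise with the closed fingertips on the disc's top. It ran untouched for about 9.6 s, at about 1.5 rad/s at first and 0.5 rad/s just before braking. It stayed above the required one turn in eight seconds for well over two seconds.
- **Brake:** I pressed on the top at about 7 N as the mark reached the pointer on its second pass, and it stopped about 0.8° short. I pushed it 2.5 mm forward with the tip still pressed. When I lifted slowly, the side load in the tip turned the disc back to about 2.2° short.
- **Correction:** Because of that I pressed a second time at about 5 N, pushed the disc 5 mm forward and lifted quickly. So the final position comes from this second touch, not from the brake alone.
- **Last checks:** The top camera put the mark at 50.6° three times over 0.9 s, against the pointer at 51.3°. I did not measure this final position with the scene camera. While the disc was braked it read the mark about 0.9° lower than the top camera did, which I put down to the disc being pressed down.
- **Rest of the scene:** Forces read at the end of each move stayed at or below about 7 N, though I did not record the peaks during the moves. The bowl was centred, and the vase, clay pot and cup were where they had been, in the last picture. I took that picture before the corrective press and no picture after it.

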